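# Bleed the water filter through its tilted nipple

## Robot

A 6-joint arm with a two-finger parallel gripper is mounted at the origin on a cart in front of the work surface, level with it; the furniture and walls round the work are solid. World frame = base frame: x ahead of the robot, y to its left, z up, the work surface at z = 0. Lengths are in mm, angles in rad, forces in N, time in s.
With the tool pointing down it reaches from about 275 to 750 mm from the base axis. Payload 10.2 kg.
Tool frame: the origin (TCP) lies at the very end of the fingers, on their centre line; the grasp point (between the pads) lies 19 mm behind it; z points along the fingers, y is the line along which they close (so a half turn about z gives the same grasp; the last joint's range is limited). The gripper opens to 85 mm and grips with 20 to 120 N. Pads are 22 mm wide; open, the fingers measure 114 mm over their backs; the gripper's body (76 mm by 85 mm) begins 54 mm behind the grasp point. The pads swing forward as they close: fully open they stand 13 mm farther back than shut.
Start: joints at [-1.362, 0.313, 1.498, -0, 1.331, -0.223], TCP at [219.704, -476.824, 203.294] pointing down, gripper open.
Joint ranges: [-2.94, 2.94], [-0.97, 2.17], [0.19, 2.56], [-1.23, 4.37], [0.02, 3.11], [-2.88, 2.88]. Speed limits (rad/s): [2.39, 2.39, 3.01, 3.14, 3.14, 3.14].

## Interface

Orientations are given as a unit quaternion [w, x, y, z].
In Python, from rig import telemetry, optics, ctrl gives the robot as it stands.
- The arm moves only by the tool servo_tool, never from a script. Its argument "deltas" is a list of rows, each a list of 3 entries, a list of its own where there are three numbers: the shift along the tool's x, y, z in units of 20 cm (1.0 is 20 cm), then the turn, a rotation vector about the tool's x, y, z in units of 90 degrees (1.0 is 90 degrees), then the opening, from 0 (shut) to 1 (fully open). A call has 1 to 8 rows; each row shifts and turns the commanded pose from where the row before left it, along the tool's axes as they then stand; what a row does not reach is not made up. A row lasts 1/10 s, in which the tool goes at most 50 mm and 8.59 degrees, less where a joint would pass 70% of its speed; a pose out of reach is approached as far as the arm can. A call with a number of a shift or a turn outside -1 to 1 is refused whole. A call with a gripper value outside its range is refused whole. The fingers move at their own pace and stop on an object; "squeeze" is the grip in N (left out, the last holds). Time passes only in rows, so rows that do not move let the fingers close. It gives the time, the measured TCP pose, the force, the opening and the grip force at its end, in the units of the state.
- telemetry.sense(): the state, without advancing time (a new reading comes with each control period).
- optics.capture(name): name is "side" or "top" or "wrist"; returns the picture (384x512x3 uint8, blue, green, red); there is no depth.
- optics.camera_model(name): a dict with "vfov" (degrees; the focal length in pixels is half the picture's height over the tangent of half this angle, whatever the lens; pixels are square), "cx", "cy" (the principal point, pixels), "dist" ([k1, k2, p1, p2, k3] as OpenCV has them; the pictures are not rectified), "R" (3x3) and "t" (3): a world point X has camera coordinates R X + t; the wrist camera has in their place "mount" (4x4, takes a point from camera to tool coordinates, whose origin is the TCP and whose axes are the flange's). Camera axes: x right, y down, z forward; pixel columns grow to the right and rows downward; lengths in mm; the calibration is good to about 2 mm. A picture is of the moment at which its call begins: read the wrist's pose just before it. camera_model takes no time and is no camera call.
- ctrl.finish_job(): hands the job in; it is judged then, once.
The state is a dict: "time_s": time; "joints": joint angles; "dq": joint speeds; "tau": joint torques, N m; "eef_pos": TCP position; "ee_rot": TCP orientation; "force": force on the tool from outside, world axes, zero at the start; "wrist_torque": the same for the moment, N m; "grip_width": opening from 0.0 (shut) to 1.0 (fully open); "grip_force": force on a finger pad.
Only numpy, scipy, OpenCV 4.12 (cv2) and the standard library are available. Lean on these libraries where they do the work, as an engineer would, in place of code of your own. Each camera call takes 0.05 s, during which the arm holds its last target. There are 200 camera calls.

## Task

Let the pressure out of the drinking-water filter before its cartridge is changed: lay the flat sealing ring over the filter's tilted nipple so that it lies flush on the nipple's flange, and let go of it. Then press the steel bleed coupler squarely onto the nipple until it snaps on, push it fully down onto the ring against the valve's spring, and finish while still gripping it and holding it down there; it springs part of the way back if let go. Leave the pepper mill, the tumbler and the sugar bowl standing where they are.

Things in the scene. Friction and masses are not known exactly. Their poses are not given: they have to be found in the camera images.
- water_filter: Drinking-water filter, fixed to the worktop: grey foot plate 170 x 130 x 10 mm, white cartridge (top 74 mm high) lying along its y at the back, and a white neck leaning to its front (-x) that carries the nipple. Origin on the worktop, 15 mm in front of the plate's middle; z up; front (-x) faces the robot, yaw up to 0.4 rad either way.
- nipple: Steel nipple. Origin: centre of the upper face of its flange (32 mm across, 8 mm thick), 35 mm in front of and 70 mm above the filter's origin. z: its axis, up and out, tilted 30 degrees (0.524 rad) from vertical to the filter's front; y level, as the filter's. Stem 13 mm across (foot 19 mm at the flange), 29 mm tall. The neck below is 30 mm square: fingers can reach past the flange.
- snap_balls (a point): Point on the nipple's axis 18 mm above the flange, at the level of four sprung steel balls that stand out of the stem to 19.4 mm across and snap behind the coupler's lip. Axes as the nipple's.
- pin_tip (a point): Tip of the nipple's 6 mm brass valve pin as it stands at the start, on the nipple's axis 42 mm above the flange (fixed to the nipple: does not move with the pin). Axes as the nipple's.
- seal: The sealing ring: flat white rigid plastic ring, 40 mm outer and 22 mm inner diameter, 6 mm thick, 20 g, lying flat on the worktop. Origin: centre of its underside; z is its axis.
- coupler: Bleed coupler: plain steel, 66 mm tall, about 120 g, standing on its open mouth. Origin: centre of the mouth (underside); z: its axis, up. Skirt 32 mm across up to 30 mm, then a round grip neck 24 mm across from 30 to 66 mm. Rounded inner lip at the mouth, 5 mm thick, 15 to 16 mm inside; the bore behind it is 24 mm across, 25 mm deep from the mouth.
- coupler_shoulder (a point): Point on the coupler's axis 30 mm above its mouth, level with the shoulder under the grip neck, on which fingertips can push. Mouth heights over the flange: lip meets the balls at about 20 mm (about 8 N to pass them, then it is drawn in); snapped on below 11 mm; fully down on the ring 6 mm (about 8 N to hold). Let go, it springs back to about 12 mm.
- valve (a joint): How far the nipple's valve pin is pushed in, m: 0 when free, about 0.005 when the coupler is snapped on but let go, about 0.011 when the coupler is held fully down on the ring. Springs back (about 1 N plus 600 N/m).
- mill: Bystander: a glass and grey pepper mill, 44 mm across, 90 mm tall, standing upright at the front between the ring and the coupler. Origin: centre of its underside.
- sugar_bowl: Bystander: a stoneware bowl without lid, 91 mm across, 64 mm tall, behind the filter. Origin: centre of its underside.
- tumbler: Bystander: a small stoneware beaker upside down, 55 mm across, 68 mm tall, at the front left. Origin: centre of its underside.

How it is judged (in metres and radians):
On the way, in this order (a step that is already met when the one before it is completed fails the run):
1. the sealing ring lies over the nipple on its flange, let go (z of seal in the frame of nipple between -0.003 and 0.003 m and x of seal in the frame of nipple between -0.006 and 0.006 m and y of seal in the frame of nipple between -0.006 and 0.006 m and angle between the z axis of seal and the z axis of nipple, either way round below 0.14 rad and contact force between the fingers and seal below 0.05 N), for 0.2 s.
2. the coupler is snapped squarely onto the nipple (x of coupler in the frame of nipple between -0.005 and 0.005 m and y of coupler in the frame of nipple between -0.005 and 0.005 m and angle between the z axis of coupler and the z axis of nipple, either way round below 0.14 rad and z of coupler in the frame of nipple below 0.011 m), for 0.1 s.
At the end, for the whole second after the job is handed in: Ring on the flange (within 3 mm axially, 6 mm sideways, 8 degrees); coupler on the nipple within 8 degrees and 5 mm of its axis, mouth under 8.5 mm above the flange, valve pin pushed in over 8.5 mm; fingers still grip the coupler (over 2 N); coupler still (z of seal in the frame of nipple between -0.003 and 0.003 m and x of seal in the frame of nipple between -0.006 and 0.006 m and y of seal in the frame of nipple between -0.006 and 0.006 m and angle between the z axis of each of seal, coupler and the z axis of nipple, either way round below 0.14 rad and x of coupler in the frame of nipple between -0.005 and 0.005 m and y of coupler in the frame of nipple between -0.005 and 0.005 m and z of coupler in the frame of nipple below 0.0085 m and value of joint valve above 0.0085 m and contact force between the fingers and coupler above 2 N and linear speed of coupler below 0.02 m/s); the arm keeps its last pose, push and grip.
It fails at once if a bystander is pushed away (more than 30 mm) (distance of any of mill, sugar_bowl, tumbler from where it was at the start of the episode above 0.03 m).
It fails at once if a bystander is tipped over (angle between any of mill, sugar_bowl, tumbler's own z axis and vertical above 0.5 rad).
It also fails if it takes over 48 s, if anything falls off the work surface, if the arm or the gripper's body presses on something with over 40 N, if the wrist force passes 120 N, or if a joint passes its speed limit or range.

## Working session

There is one attempt and no reset: what is moved stays moved. The work goes in short steps, Python scripts to look and compute and a tool call to move; the robot and the scene stay as the last step left them, time stands still between calls to the robot, and variables do not carry over. Pictures are saved under pics/ and viewed, at most 10 in all, crops included, and the job is handed in when it is done.

Besides the shell and the picture viewer there is one more tool, called in YAML: its name, and indented under it one key for each argument. servo_tool: Moves the arm, as the interface text tells. Its arguments: {"type":"object","properties":{"deltas":{"type":"array"},"squeeze":{"type":"number"}},"required":["deltas"]}

```bash
mkdir -p pics; ls; cat > h.py <<'E'
import numpy as np, cv2, json
from scipy.spatial.transform import Rotation as Ro
from rig import telemetry, optics, ctrl
def K(m):
    f=192/np.tan(np.radians(m['vfov'])/2); return np.array([[f,0,m['cx']],[0,f,m['cy']],[0,0,1.]])
def pose():
    s=telemetry.sense(); q=s['ee_rot']; return Ro.from_quat([q[1],q[2],q[3],q[0]]).as_matrix(),np.array(s['eef_pos']),s
def cam(name,P=None):
    "K,dist,R,t world->cam"
    m=optics.camera_model(name)
    if name=='wrist':
        R,p=P; M=np.array(m['mount']); Rc=R@M[:3,:3]; c=R@M[:3,3]+p
        return K(m),np.array(m['dist']),Rc.T,-Rc.T@c
    return K(m),np.array(m['dist']),np.array(m['R']),np.array(m['t'])
def ray(c,px):
    k,d,R,t=c; u=cv2.undistortPoints(np.float64(px).reshape(-1,1,2),k,d).reshape(-1,2)
    D=np.c_[u,np.ones(len(u))]@R; return -R.T@t, D/np.linalg.norm(D,axis=1)[:,None]
def onz(c,px,z):
    o,D=ray(c,px); return o+D*((z-o[2])/D[:,2])[:,None]
def proj(c,X):
    k,d,R,t=c; return cv2.projectPoints(np.float64(X).reshape(-1,1,3),cv2.Rodrigues(R)[0],t,k,d)[0].reshape(-1,2)
def two(c1,p1,c2,p2):
    o1,d1=ray(c1,p1);o2,d2=ray(c2,p2);d1=d1[0];d2=d2[0]
    s=np.linalg.lstsq(np.c_[d1,-d2],o2-o1,rcond=None)[0]; a=o1+s[0]*d1;b=o2+s[1]*d2
    return (a+b)/2,np.linalg.norm(a-b)
E
python3 - <<'E'
from h import *
a=optics.capture('side');b=optics.capture('top')
cv2.imwrite('pics/side0.png',a);cv2.imwrite('pics/top0.png',b)
for n in('side','top'):
    c=cam(n);print(n,-c[2].T@c[3],c[2][2],c[0][0,0],c[1])
m=optics.camera_model('wrist');print(np.array(m['mount']).round(3),m['vfov'],m['dist']);print(telemetry.sense())
E
```

```text
pics
side [  89.50819969 1140.13602598  766.15690699] [ 0.39030879 -0.77726934 -0.49346876] 429.2399729822947 [0.00804842 0.         0.         0.         0.        ]
top [ 435.24376634   96.13741631 1410.37514023] [ 0.11799524  0.02148997 -0.9927816 ] 391.8290561432512 [0.00841708 0.         0.         0.         0.        ]
[[-0.0000e+00 -9.5500e-01 -2.9800e-01  7.7406e+01]
 [ 1.0000e+00 -1.0000e-03  2.0000e-03 -6.8300e-01]
 [-2.0000e-03 -2.9800e-01  9.5500e-01 -1.7003e+02]
 [ 0.0000e+00  0.0000e+00  0.0000e+00  1.0000e+00]] 66.08751185103651 [-0.00892585  0.          0.          0.          0.        ]
{'time_s': 0.1, 'joints': array([-1.36238205e+00,  3.13415705e-01,  1.49837421e+00,  4.91531013e-06,
        1.33098111e+00, -2.23392492e-01]), 'dq': array([ 0.00018065, -0.00065581, -0.00202571,  0.00086293, -0.00146186,
       -0.00179231]), 'tau': array([ 2.93177298e-03, -4.12896395e+01, -2.60142839e+01, -1.58274793e-04,
        3.02040113e-03, -1.33791858e-05]), 'eef_pos': array([ 219.65735317, -476.55147713,  202.77630345]), 'ee_rot': array([-5.89152923e-04,  9.76783217e-01,  2.14229315e-01,  6.79935763e-06]), 'force': array([-0.98849719,  0.04008128,  0.10223954]), 'wrist_torque': array([-0.02761428, -0.05198322,  0.01737558]), 'grip_force': 0.0, 'grip_width': 0.999873735572211}
```

View pics/side0.png

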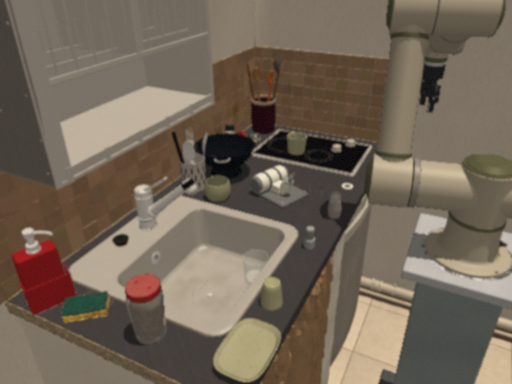

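View pics/top0.png

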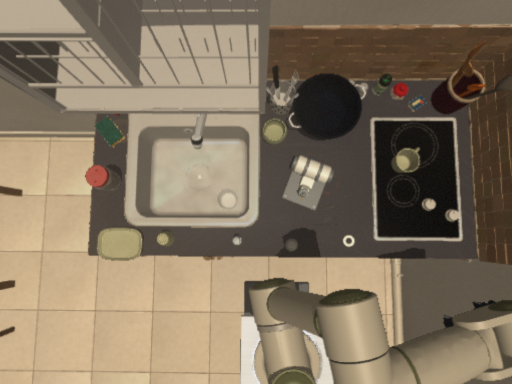

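Side: filter near (275,183), ring (347,186), mill (335,205), coupler (310,237). Top: ring (349,240), mill (291,244), coupler (237,240), filter (308,182), bowl (274,130), tumbler (162,239).

```bash
python3 - <<'E'
from h import *
a=cv2.imread('pics/side0.png');b=cv2.imread('pics/top0.png')
T=cam('top');S=cam('side')
for n,px,z in [('ring',(349,240),6),('mill',(291,244),90),('coup',(237,240),66),('bowl',(274,130),64),('tumb',(162,239),68),('filt',(308,182),40)]:
    print(n,onz(T,px,z).round(0))
g=cv2.cvtColor(b,cv2.COLOR_BGR2GRAY)
for n,(x0,y0,x1,y1),th in [('ring',(338,230,360,250),110),('coup',(228,230,247,249),95)]:
    m=(g[y0:y1,x0:x1]>th).astype(np.uint8); k,l,st,ce=cv2.connectedComponentsWithStats(m)
    print(n,st[1:].tolist(),[(c+[x0,y0]).round(2).tolist() for c in ce[1:]])
u=lambda i,x,y,w,h,s:cv2.resize(i[y:y+h,x:x+w],None,fx=s,fy=s,interpolation=cv2.INTER_CUBIC)
cv2.imwrite('pics/c1.png',np.hstack([u(b,270,145,80,75,5),u(a,240,150,80,75,5)]))
E
```

```text
ring [[ 412. -222.    6.]]
mill [[399. -11.  90.]]
coup [[410. 170.  66.]]
bowl [[794.  45.  64.]]
tumb [[412. 426.  68.]]
filt [[614. -76.  40.]]
ring [[5, 5, 12, 12, 100]] [[348.5, 240.5]]
coup [[4, 7, 10, 8, 68]] [[236.65, 240.44]]
```

View pics/c1.png

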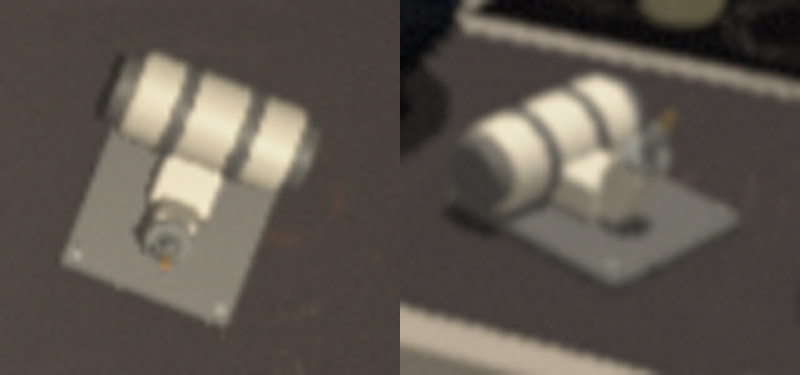

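```bash
cat >> h.py <<'E'
def move(Rt,pt,P=None):
    "delta in tool axes & units from current measured pose"
    R,p,_=pose() if P is None else (*P,0)
    return (R.T@(np.array(pt)-p)/200).round(4), (Ro.from_matrix(R.T@Rt).as_rotvec()/(np.pi/2)).round(4)
def tooldown(h): 
    c,s=np.cos(h),np.sin(h); return np.c_[[c,s,0],[s,-c,0],[0,0,-1.]]
def filt(psi):
    c,s=np.cos(psi),np.sin(psi); return np.c_[[c,s,0],[-s,c,0],[0,0,1.]]
def niptool(psi):
    N=filt(psi)@Ro.from_euler('y',-np.pi/6).as_matrix(); return N, np.c_[N[:,0],-N[:,1],-N[:,2]]
E
python3 - <<'E'
from h import *
T=cam('top');S=cam('side')
f=lambda x,y,ox,oy:((x+.5)/5-.5+ox,(y+.5)/5-.5+oy)
A=f(68,262,270,145);B=f(225,322,270,145)
a,b=onz(T,[A,B],10);print(a,b,np.linalg.norm(a-b))
d=a-b;psi=np.arctan2(-d[0],d[1]);F=filt(psi);print('psi',psi)
o=(a+b)/2+F@[70,0,-10];print('origin',o)
N,_=niptool(psi);fl=o+F@[-35,0,70];print('flange',fl,'tip',fl+42*N[:,2])
print(two(T,f(165,264,270,145),S,f(670-400,118,240,150)))
c=two(T,f(165,245,270,145),S,f(655-400,138,240,150));print(c)
R,p,s=pose()
for n,pt in (('ring',[412,-220,85]),): print(n,move(tooldown(psi),pt))
E
```

```text
[563.12913919   9.53303392  10.        ] [ 520.83409741 -102.0189542    10.        ] 119.3009497510292
psi -0.36240487982621783
origin [607.43490417 -71.05963536   0.        ]
flange [574.70826123 -58.65129775  70.        ] tip [555.07227547 -51.20629518 106.37306696]
(array([554.2610748 , -49.56793216, 100.26399492]), np.float64(0.7725995247320828))
(array([567.43043286, -52.38930626,  80.87128532]), np.float64(2.523812994834778))
ring (array([ 1.4101, -0.7619,  0.5901]), array([-8.000e-04,  1.000e-04,  5.056e-01]))
```

servo_tool:
  deltas:
    - [[0.2,-0.108,0.02],[0,0,0],1]
    - [[0.2,-0.108,0.06],[0,0,0],1]
    - [[0.2,-0.108,0.1],[0,0,0],1]
    - [[0.2,-0.108,0.1],[0,0,0],1]
    - [[0.2,-0.108,0.1],[0,0,0],1]
    - [[0.2,-0.108,0.1],[0,0,0],1]
    - [[0.2,-0.108,0.1],[0,0,0],1]

```text
time_s: 0.8
eef_pos: [411.4, -220.6, 86.5]
ee_rot: [0.0, 0.977, 0.214, 0.0]
force: [0.9, -0.7, 0.0]
grip_width: 0.997
grip_force: 0.0
```

servo_tool:
  deltas:
    - [[0,0,0],[0,0,0.09],0.7]
    - [[0,0,0],[0,0,0.09],0.7]
    - [[0,0,0],[0,0,0.09],0.7]
    - [[0,0,0],[0,0,0.09],0.7]
    - [[0,0,0],[0,0,0.09],0.7]
    - [[0,0,0],[0,0,0.055],0.7]
    - [[0,0,0],[0,0,0],0.7]

```text
time_s: 1.5
eef_pos: [410.6, -222.2, 87.1]
ee_rot: [-0.0, 0.984, -0.18, -0.0]
force: [0.3, -0.2, -0.3]
grip_width: 0.699
grip_force: 0.0
```

```bash
cat >> h.py <<'E'
def shot(fn):
    R,p,_=pose(); i=optics.capture('wrist'); cv2.imwrite('pics/'+fn+'.png',i); np.savez('pics/'+fn+'.npz',R=R,p=p); return i,cam('wrist',(R,p))
def load(fn):
    z=np.load('pics/'+fn+'.npz'); return cv2.imread('pics/'+fn+'.png'),cam('wrist',(z['R'],z['p']))
E
python3 - <<'E'
from h import *
i,c=shot('w1');print(pose()[1])
g=cv2.cvtColor(i,cv2.COLOR_BGR2GRAY)
print(proj(c,[412,-220,6]))
m=(g>130).astype(np.uint8)
for q in cv2.findContours(m,cv2.RETR_EXTERNAL,cv2.CHAIN_APPROX_NONE)[0]:
    if cv2.contourArea(q)>300:
        e=cv2.fitEllipse(q);W=onz(c,q.reshape(-1,2),6);print(e,onz(c,[e[0]],6),(W.max(0)+W.min(0))/2,np.ptp(W,axis=0))
E
```

```text
[ 410.61310481 -222.1969943    87.10601042]
[[252.00364398 187.03166447]]
((382.537841796875, 365.4674072265625), (37.65346145629883, 56.620628356933594), 132.7530975341797) [[ 169.1408311  -281.36334715    6.        ]] [ 171.17135052 -282.06693789    6.        ] [7.95331354e+01 5.13470812e+01 5.68434189e-14]
((123.15841674804688, 365.2204895019531), (33.4994010925293, 57.50228500366211), 41.94725799560547) [[270.7994652 -14.5290469   6.       ]] [271.18224866  -9.86331807   6.        ] [5.54166232e+01 7.76926823e+01 5.68434189e-14]
((23.14099884033203, 314.8178405761719), (36.8969841003418, 82.28711700439453), 40.08645248413086) [[366.83541162  50.65804003   6.        ]] [355.53324445  65.0391001    6.        ] [5.79500578e+01 8.58741007e+01 5.68434189e-14]
((355.7965393066406, 265.7995300292969), (115.25013732910156, 170.8159637451172), 56.511505126953125) [[ 301.57114505 -285.81269668    6.        ]] [ 292.68160613 -275.51435473    6.        ] [1.33315073e+02 1.57530400e+02 5.68434189e-14]
((249.9068603515625, 183.9950714111328), (41.84385681152344, 43.10152816772461), 101.13284301757812) [[ 415.2858538  -219.26312618    6.        ]] [ 414.83825724 -219.15470109    6.        ] [3.95168198e+01 3.90855412e+01 5.68434189e-14]
((301.463134765625, 222.08773803710938), (164.47549438476562, 257.0867004394531), 0.0) [[ 364.20483627 -250.66680905    6.        ]] [ 476.01895126 -376.76398531    6.        ] [1.18283400e+02 1.41695385e+02 5.68434189e-14]
((30.751983642578125, 65.36351013183594), (70.18071746826172, 146.7887725830078), 173.85275268554688) [[568.30580397 -91.90994562   6.        ]] [568.64793013 -88.20107484   6.        ] [9.41049463e+01 8.65836423e+01 5.68434189e-14]
```

View pics/w1.png

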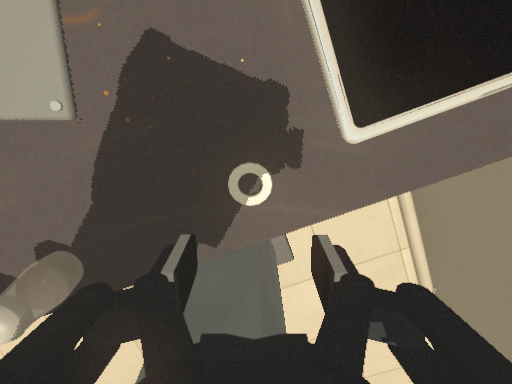

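Ring at (250,184) px → world (415.2,-219.2), diameter 39.3 mm ✓. Plate corner at (74,119), screw (55,106). Descend toward the ring.

servo_tool:
  deltas:
    - [[0.016,-0.022,0.12],[0,0,0],0.58]
    - [[0,0,0.12],[0,0,0],0.58]
    - [[0,0,0.1],[0,0,0],0.58]
    - [[0,0,0.03],[0,0,0],0.58]
    - [[0,0,0],[0,0,0],0.58]
    - [[0,0,0],[0,0,0],0.58]

```text
time_s: 2.15
eef_pos: [415.7, -219.7, 14.1]
ee_rot: [0.0, 0.984, -0.179, 0.001]
force: [0.2, -0.2, -1.2]
grip_width: 0.58
grip_force: 0.0
```

```bash
python3 - <<'E'
from h import *
i,c=shot('w2');R,p,s=pose();print(p,s['grip_width'],s['force'],c[0])
print(proj(c,[415.2,-219.2,6]), proj(c,[p,p+R@[11,21,0],p+R@[11,-21,0]]))
E
```

```text
[ 415.73343243 -219.75950762   14.21841363] 0.5788049895937467 [0.52373614 0.51201522 0.02264301] [[295.16034522   0.         253.54834926]
 [  0.         295.16034522 189.25455966]
 [  0.           0.           1.        ]]
[[254.94914032 221.14416921]] [[255.56074597 225.34802204]
 [289.70826696 208.93315125]
 [221.48556347 208.93792553]]
```

View pics/w2.png

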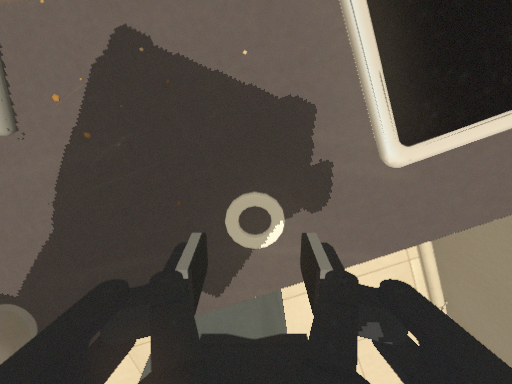

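Ring (255,221) midway between finger tips (206,234) and (303,234). Go down with force checks.

servo_tool:
  deltas:
    - [[0,0,0.025],[0,0,0],0.58]
    - [[0,0,0.02],[0,0,0],0.58]
    - [[0,0,0.01],[0,0,0],0.58]
    - [[0,0,0],[0,0,0],0.58]
    - [[0,0,0],[0,0,0],0.58]

```text
time_s: 2.7
eef_pos: [415.3, -219.3, 2.3]
ee_rot: [-0.0, 0.984, -0.18, -0.0]
force: [0.3, 0.1, 0.4]
grip_width: 0.577
grip_force: 0.0
```

servo_tool:
  deltas:
    - [[0,0,0.01],[0,0,0],0.53]
    - [[0,0,0],[0,0,0],0.53]
    - [[0,0,0],[0,0,0],0.53]

```text
time_s: 3.0
eef_pos: [415.3, -219.3, 0.3]
ee_rot: [-0.0, 0.984, -0.18, -0.0]
force: [0.1, 0.9, 1.0]
grip_width: 0.534
grip_force: 0.0
```

servo_tool:
  deltas:
    - [[0,0,0.01],[0,0,0],0.53]
    - [[0,0,0],[0,0,0],0.53]

```text
time_s: 3.2
eef_pos: [415.2, -219.3, -1.9]
ee_rot: [-0.0, 0.984, -0.18, -0.0]
force: [-0.2, -0.1, 0.5]
grip_width: 0.527
grip_force: 0.0
```

servo_tool:
  deltas:
    - [[0,0,0.008],[0,0,0],0.53]
    - [[0,0,0],[0,0,0],0.53]

```text
time_s: 3.4
eef_pos: [415.2, -219.3, -3.5]
ee_rot: [-0.0, 0.984, -0.18, -0.0]
force: [-0.3, 0.4, 0.0]
grip_width: 0.529
grip_force: 0.0
```

servo_tool:
  deltas:
    - [[0,0,0.008],[0,0,0],0.53]
    - [[0,0,0],[0,0,0],0.53]

```text
time_s: 3.6
eef_pos: [415.2, -219.3, -5.1]
ee_rot: [-0.0, 0.984, -0.18, -0.0]
force: [0.6, 0.9, -0.3]
grip_width: 0.533
grip_force: 0.0
```

servo_tool:
  deltas:
    - [[0,0,0.008],[0,0,0],0.53]
    - [[0,0,0],[0,0,0],0.53]

```text
time_s: 3.8
eef_pos: [415.2, -219.3, -6.7]
ee_rot: [-0.0, 0.984, -0.18, -0.0]
force: [-0.3, -0.5, -0.3]
grip_width: 0.528
grip_force: 0.0
```

servo_tool:
  deltas:
    - [[0,0,0],[0,0,0],0.4]
    - [[0,0,0],[0,0,0],0.4]
    - [[0,0,0],[0,0,0],0.4]
    - [[0,0,0],[0,0,0],0.4]
  squeeze: 20

```text
time_s: 4.2
eef_pos: [415.3, -219.4, -6.5]
ee_rot: [0.0, 0.984, -0.18, 0.0]
force: [-0.3, -0.5, -0.3]
grip_width: 0.406
grip_force: 0.0
```

servo_tool:
  deltas:
    - [[0,0,0],[0,0,0],0.3]
    - [[0,0,0],[0,0,0],0.3]
    - [[0,0,0],[0,0,0],0.3]

```text
time_s: 4.5
eef_pos: [415.3, -219.3, -6.5]
ee_rot: [0.0, 0.984, -0.18, 0.0]
force: [0.6, 0.2, -0.8]
grip_width: 0.299
grip_force: 0.0
```

```bash
python3 - <<'E'
from h import *
i,c=shot('w3');print(pose()[2])
E
```

```text
{'time_s': 4.55, 'joints': array([-7.36159663e-01,  4.88097423e-01,  1.88197772e+00,  3.24712026e-05,
        7.71502845e-01,  1.19605238e+00]), 'dq': array([ 0.0008087 , -0.00105599, -0.00078952,  0.00166654, -0.00028972,
        0.00069556]), 'tau': array([ 6.28044272e-04, -4.03809249e+01, -1.71833682e+01,  5.46872525e-05,
        4.43611489e-04,  3.05673541e-05]), 'eef_pos': array([ 415.28282914, -219.32854319,   -6.49279406]), 'ee_rot': array([-5.74990367e-06,  9.83714627e-01, -1.79737398e-01,  1.22016972e-05]), 'force': array([-0.02003892,  0.08969699,  0.01510521]), 'wrist_torque': array([-0.00970683, -0.01724997,  0.01520549]), 'grip_force': 0.0, 'grip_width': 0.3022224897713786}
```

View pics/w3.png

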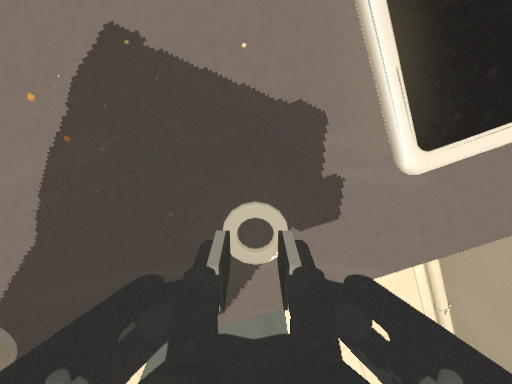

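```bash
python3 - <<'E'
from h import *
i=optics.capture('side');S=cam('side')
R,p,s=pose();print(proj(S,[p,[415.2,-219.2,0],[415.2,-219.2,26]]))
cv2.imwrite('pics/s3.png',cv2.resize(i[120:220,300:400],None,fx=6,fy=6,interpolation=cv2.INTER_CUBIC))
E
```

```text
[[345.86281356 187.38153584]
 [346.03679561 185.84393378]
 [346.71383786 179.55759018]]
```

View pics/s3.png

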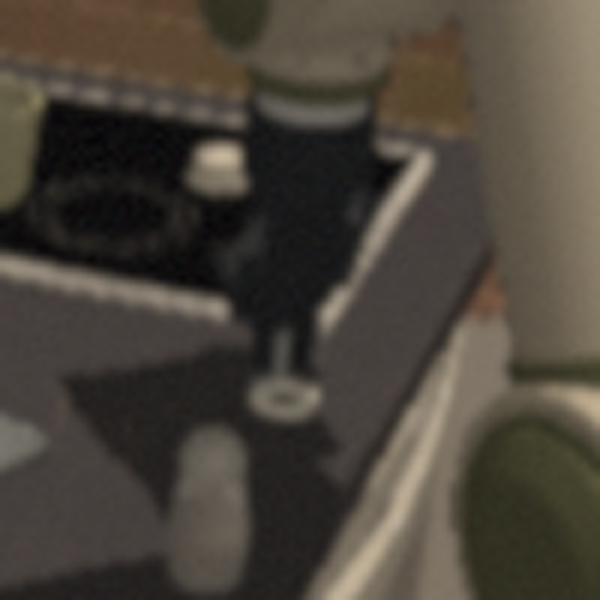

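Side view: finger tips (≈(347,182)) hang clearly above the ring (≈(347,186)), by some 15–20 mm; so the reported TCP lies beyond the real tips. I'll open and feel for the worktop.

servo_tool:
  deltas:
    - [[0,0,0],[0,0,0],0.58]
    - [[0,0,0],[0,0,0],0.58]
    - [[0,0,0],[0,0,0],0.58]
    - [[0,0,0.02],[0,0,0],0.58]
    - [[0,0,0],[0,0,0],0.58]

```text
time_s: 5.1
eef_pos: [415.0, -219.1, -11.0]
ee_rot: [-0.0, 0.984, -0.18, -0.0]
force: [-0.3, 0.0, -0.4]
grip_width: 0.578
grip_force: 0.0
```

servo_tool:
  deltas:
    - [[0,0,0.015],[0,0,0],0.58]
    - [[0,0,0],[0,0,0],0.58]

```text
time_s: 5.3
eef_pos: [415.1, -219.2, -13.9]
ee_rot: [-0.0, 0.984, -0.18, -0.0]
force: [-0.5, 0.7, 0.8]
grip_width: 0.579
grip_force: 0.0
```

servo_tool:
  deltas:
    - [[0,0,0.012],[0,0,0],0.58]
    - [[0,0,0],[0,0,0],0.58]

```text
time_s: 5.5
eef_pos: [415.2, -219.2, -16.2]
ee_rot: [-0.0, 0.984, -0.18, -0.0]
force: [0.1, 0.1, -0.6]
grip_width: 0.585
grip_force: 0.0
```

servo_tool:
  deltas:
    - [[0,0,0.01],[0,0,0],0.58]
    - [[0,0,0],[0,0,0],0.58]

```text
time_s: 5.7
eef_pos: [415.2, -219.3, -18.1]
ee_rot: [-0.0, 0.984, -0.18, -0.0]
force: [-0.1, -0.1, -0.3]
grip_width: 0.58
grip_force: 0.0
```

servo_tool:
  deltas:
    - [[0,0,0.01],[0,0,0],0.53]
    - [[0,0,0],[0,0,0],0.53]

```text
time_s: 5.9
eef_pos: [415.2, -219.2, -20.1]
ee_rot: [-0.0, 0.984, -0.18, -0.0]
force: [1.1, 0.4, -0.4]
grip_width: 0.528
grip_force: 0.0
```

servo_tool:
  deltas:
    - [[0,0,0.01],[0,0,0],0.53]
    - [[0,0,0],[0,0,0],0.53]

```text
time_s: 6.1
eef_pos: [415.2, -219.2, -22.1]
ee_rot: [-0.0, 0.984, -0.18, -0.0]
force: [0.4, 0.1, -0.5]
grip_width: 0.533
grip_force: 0.0
```

servo_tool:
  deltas:
    - [[0,0,0.01],[0,0,0],0.53]
    - [[0,0,0],[0,0,0],0.53]

```text
time_s: 6.3
eef_pos: [415.2, -219.2, -24.1]
ee_rot: [-0.0, 0.984, -0.18, -0.0]
force: [0.4, 0.9, 0.2]
grip_width: 0.53
grip_force: 0.0
```

```bash
python3 - <<'E'
from h import *
i,c=shot('w4');R,p,s=pose();print(p,s['force'],proj(c,[415.2,-219.2,3]))
cv2.imwrite('pics/w4c.png',cv2.resize(i[150:340,150:360],None,fx=3,fy=3))
E
```

```text
[ 415.21126723 -219.2945556   -24.0082449 ] [ 0.78792817 -0.10756677 -0.69770938] [[255.73083678 246.17632596]]
```

View pics/w4c.png

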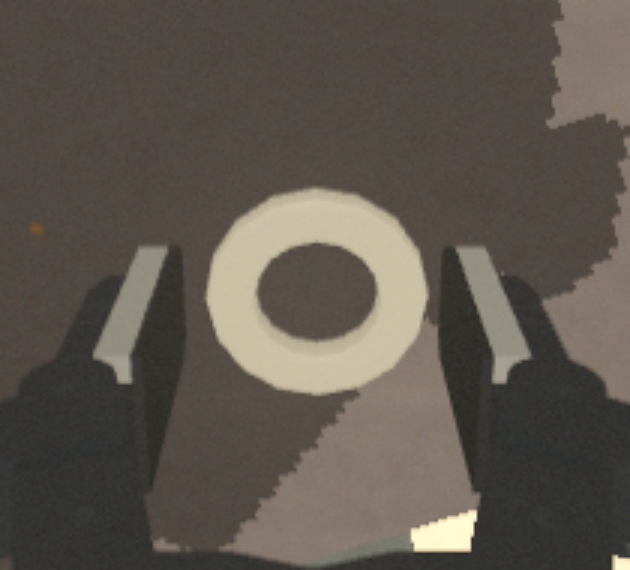

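Tips' end edge at crop rows 247–335, ring centred at (317,291) between them, and still ~8 mm below them. Continue down.

servo_tool:
  deltas:
    - [[0,0,0.012],[0,0,0],0.54]
    - [[0,0,0.01],[0,0,0],0.54]
    - [[0,0,0],[0,0,0],0.54]

```text
time_s: 6.65
eef_pos: [415.1, -219.2, -28.6]
ee_rot: [-0.0, 0.984, -0.18, -0.0]
force: [0.1, -0.0, 0.0]
grip_width: 0.541
grip_force: 0.0
```

servo_tool:
  deltas:
    - [[0,0,0.006],[0,0,0],0.54]
    - [[0,0,0],[0,0,0],0.54]

```text
time_s: 6.85
eef_pos: [415.2, -219.3, -29.6]
ee_rot: [-0.0, 0.984, -0.18, -0.0]
force: [-0.1, 0.1, 0.6]
grip_width: 0.539
grip_force: 0.0
```

servo_tool:
  deltas:
    - [[0,0,0.006],[0,0,0],0.54]
    - [[0,0,0],[0,0,0],0.54]

```text
time_s: 7.05
eef_pos: [415.4, -219.4, -30.3]
ee_rot: [0.0, 0.984, -0.18, 0.0]
force: [-1.7, 0.6, 6.0]
grip_width: 0.538
grip_force: 3.0
```

Contact at TCP z ≈ -30: the real tips are ~30 mm behind the reported TCP at this opening. Back up 2 mm and grip.

servo_tool:
  deltas:
    - [[0,0,-0.011],[0,0,0],0.54]
    - [[0,0,0],[0,0,0],0.4]
    - [[0,0,0],[0,0,0],0.4]
    - [[0,0,0],[0,0,0],0.4]
  squeeze: 20

```text
time_s: 7.45
eef_pos: [415.5, -219.5, -27.9]
ee_rot: [0.0, 0.984, -0.18, 0.0]
force: [-1.1, 1.8, 8.6]
grip_width: 0.453
grip_force: 19.1
```

servo_tool:
  deltas:
    - [[0,0,-0.01],[0,0,0],0.4]
    - [[0,0,-0.1],[0,0,0],0.4]
    - [[0,0,-0.2],[0,0,0],0.4]
    - [[0,0,-0.2],[0,0,0],0.4]
    - [[0,0,-0.2],[0,0,0],0.4]
    - [[0,0,0],[0,0,0],0.4]

```text
time_s: 8.05
eef_pos: [417.2, -221.0, 118.1]
ee_rot: [0.002, 0.984, -0.18, 0.004]
force: [0.9, -0.1, -1.4]
grip_width: 0.447
grip_force: 20.3
```

```bash
python3 - <<'E'
from h import *
i,c=shot('w5');R,p,s=pose();print(p,s['force'],s['grip_width'])
hsv=cv2.cvtColor(i,cv2.COLOR_BGR2HSV);print(i[246,240],i[246,270],i[225,255])
cv2.imwrite('pics/w5c.png',np.hstack([cv2.resize(i[180:330,170:340],None,fx=2,fy=2),cv2.resize(i[0:150,0:200],None,fx=2,fy=2)]))
E
```

```text
[ 416.15830176 -220.08069818  115.37882829] [-0.5387722   1.12495332 -1.31167085] 0.4482523198655443
[85 94 95] [86 97 95] [136 161 170]
```

View pics/w5c.png

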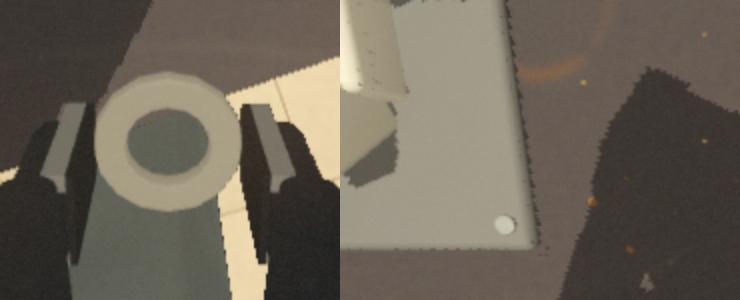

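```bash
python3 - <<'E'
from h import *
i,c=load('w5')
W=onz(c,[[97.5,124],[82.5,7.5],[3,124]],10);S=onz(c,[[82.5,112.5]],10.5)
d=W[1]-W[0];e=W[0]-W[2];print(W,S,'psi',np.arctan2(d[1],d[0]),np.arctan2(e[0],-e[1]))
i1,c1=load('w1');S1=onz(c1,[[55.5,106]],10.5);print('screw w1',S1)
psi=np.arctan2(d[1],d[0]);F=filt(psi);print('origin',W[0]+F@[70,65,-10])
psi=-.36;N,Q=niptool(psi);fl=np.array([569,-56.5,70]);pt=fl-Q@[45,-35,40]
R,p,s=pose();print(pt,move(Q,pt),s['joints'])
E
```

```text
[[ 519.35106466 -104.38397878   10.        ]
 [ 608.01470308 -139.62094957   10.        ]
 [ 550.71917964  -22.140021     10.        ]] [[533.2750694  -96.87846425  10.5       ]] psi -0.37828286896225755 -0.3643726499332508
screw w1 [[533.43299745 -96.43985438  10.5       ]]
origin [608.40822112 -69.83223666   0.        ]
[501.47949625 -68.48237458  82.14101615] (array([ 0.1303, -0.8602,  0.1653]), array([ 0.0013,  0.3305, -0.0006])) [-7.36082408e-01  2.86220073e-01  1.78116251e+00  6.51712195e-06
  1.06942379e+00  1.19608621e+00]
```

servo_tool:
  deltas:
    - [[0.032,-0.172,0.02],[0,0,0],0.4]
    - [[0.032,-0.172,0.02],[0,0,0],0.4]
    - [[0.032,-0.172,0.02],[0,0,0],0.4]
    - [[0.032,-0.172,0.05],[0,0,0],0.4]
    - [[0.032,-0.172,0.05],[0,0,0],0.4]

```text
time_s: 8.6
eef_pos: [505.9, -68.2, 79.7]
ee_rot: [-0.0, 0.984, -0.18, -0.001]
force: [-0.7, -0.5, 0.2]
grip_width: 0.454
grip_force: 20.3
```

servo_tool:
  deltas:
    - [[0,0,0],[0,0.083,0],0.4]
    - [[0,0,0],[0,0.083,0],0.4]
    - [[0,0,0],[0,0.083,0],0.4]
    - [[0,0,0],[0,0.084,0],0.4]
    - [[0,0,0],[0,0,0],0.4]
    - [[0,0,0],[0,0,0],0.4]

```text
time_s: 9.2
eef_pos: [505.7, -69.7, 80.8]
ee_rot: [0.046, 0.951, -0.174, 0.253]
force: [0.4, -0.3, 0.7]
grip_width: 0.445
grip_force: 20.3
```

```bash
cat >> h.py <<'E'
def brass(i):
    h=cv2.cvtColor(i,cv2.COLOR_BGR2HSV); m=cv2.inRange(h,(8,110,70),(32,255,255))
    n,l,st,ce=cv2.connectedComponentsWithStats(m); return m,[(st[k].tolist(),ce[k].round(1).tolist()) for k in range(1,n) if st[k,4]>12]
E
python3 - <<'E'
from h import *
i,c=shot('v1');R,p,s=pose();print(p,s['joints'].round(2),s['grip_force'])
N,Q=niptool(-.37);F=filt(-.37);fl=np.array([608.4,-69.8,0])+F@[-35,0,70]
print('expect tip,flange',proj(c,[fl+42*N[:,2],fl+36*N[:,2],fl]));print(brass(i)[1])
print('rot err',Ro.from_matrix(R.T@Q).as_rotvec())
E
```

```text
[506.55923717 -70.08171885  81.40177386] [-0.37  0.22  2.11  0.01  0.29  1.55] 20.34189381636679
expect tip,flange [[191.41918713 150.14684551]
 [193.49428118 148.37376129]
 [203.55618042 139.7782729 ]]
[([183, 146, 14, 13, 123], [189.4, 151.9]), ([309, 182, 5, 5, 17], [310.8, 184.1]), ([327, 206, 4, 4, 13], [328.6, 207.5])]
rot err [-0.00418568  0.00276079  0.007177  ]
```

servo_tool:
  deltas:
    - [[0,-0.175,0],[0,0,0],0.4]
    - [[0,-0.175,0],[0,0,0],0.4]
    - [[0,0,0],[0,0,0],0.4]
    - [[0,0,0],[0,0,0],0.4]

```text
time_s: 9.65
eef_pos: [530.5, -7.1, 81.5]
ee_rot: [0.047, 0.951, -0.173, 0.254]
force: [-0.2, 0.1, -0.2]
grip_width: 0.449
grip_force: 20.4
```

```bash
python3 - <<'E'
from h import *
i,c2=shot('v2');R,p,s=pose();i1,c1=load('v1')
print(p,brass(i)[1])
N,Q=niptool(-.37)
def tip(im,side):
    b=[x for x in brass(im)[1] if x[0][4]>60 and x[0][1]<190][0][0]; r=295*3/170
    return (b[0]+r if side<0 else b[0]+b[2]-r, b[1]+b[3]-r)
a,b=tip(i1,-1),tip(i,1);X,g=two(c1,a,c2,b);print(a,b,'tip',X,g)
fl=X-42*N[:,2];print('flange',fl,'z should be 70')
print(proj(c2,[X,X-13*N[:,2],fl]))
# ring in tool frame: ring ellipse via mask
for im,c,k in((i1,c1,'v1'),(i,c2,'v2')):
    z=np.load('pics/%s.npz'%k);Rz,pz=z['R'],z['p']
    roi=im[200:310,190:320];print(k,'ringpx',im[222,254],im[250,254])
cv2.imwrite('pics/v12.png',np.hstack([cv2.resize(i1[100:300,120:320],None,fx=2,fy=2),cv2.resize(i[100:300,190:390],None,fx=2,fy=2)]))
E
```

```text
[530.1229715   -7.69439745  81.40029689] [([297, 148, 12, 13, 112], [302.7, 153.7]), ([381, 184, 5, 4, 17], [383.1, 185.6]), ([400, 208, 5, 4, 14], [402.2, 209.3])]
(188.2058823529412, 153.7941176470588) (303.79411764705884, 155.7941176470588) tip [556.19355325 -46.84999505 102.96426151] 0.0853401493297132
flange [575.77242751 -54.44391913  66.59119455] z should be 70
[[303.79186436 155.86763684]
 [300.49265833 151.9102597 ]
 [294.5213666  144.74902897]]
v1 ringpx [199 229 239] [53 64 72]
v2 ringpx [198 228 238] [55 66 75]
```

View pics/v12.png

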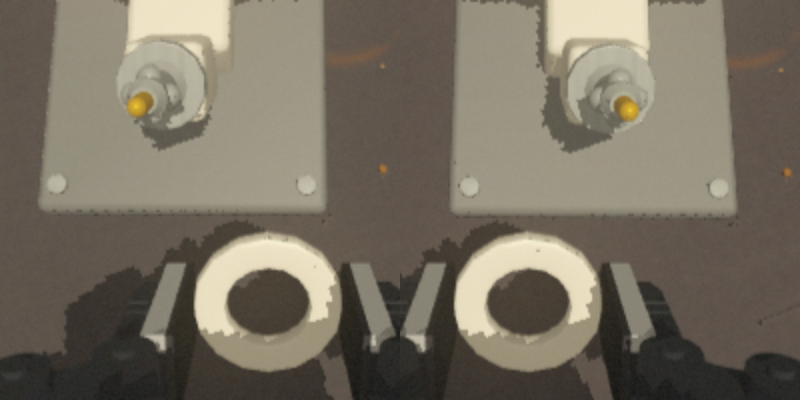

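Pictures v1/v2: brass tip clear at about (188,154) and (304,156), flange discs at ≈(200,143)/(295,143), ring held level with its hole at (253.7,253).

```bash
cat >> h.py <<'E'
BS=3.9
def wc(k):
    z=np.load('pics/%s.npz'%k); R,p=z['R'],z['p']; return cam('wrist',(R,p-R@[0,0,BS])),R,p
E
python3 - <<'E'
from h import *
c1,R1,p1=wc('v1');c2,R2,p2=wc('v2')
X,g=two(c1,(188.2,153.8),c2,(303.8,155.8));print('tip',X,g)
a1=(148.25,191.75);b1=(272.75,191.75);a2=(224.25,193.25);b2=(348.75,193.25)
A,ga=two(c1,a1,c2,a2);B,gb=two(c1,b1,c2,b2);print('screws',A,B,ga,gb)
for c,q in((c1,(a1,b1)),(c2,(a2,b2))):
    w=onz(c,q,10.5);d=w[0]-w[1];psi=np.arctan2(-d[0],d[1]);print(w.round(1),psi,np.linalg.norm(d));
    print(' lateral: tip minus screw mid in filter y', (filt(psi).T@(X-w.mean(0))).round(2))
N,Q=niptool(-.367);fl=X-42*N[:,2];print('flange',fl)
print('proj flange',proj(c1,fl),proj(c2,fl))
E
```

```text
tip [554.37036946 -46.16112667 106.36498121] 0.07571465760632434
screws [571.07952869   6.50888883  14.01323186] [532.01070887 -96.54033575  14.90014569] 0.020299484813785552 0.15495973185868292
[[572.2   7.4  10.5]
 [532.7 -97.1  10.5]] -0.36148702954829315 111.7813437860512
 lateral: tip minus screw mid in filter y [ 2.24 -0.57 95.86]
[[571.9   6.6  10.5]
 [532.4 -98.3  10.5]] -0.3598832238874152 112.0220574766957
 lateral: tip minus screw mid in filter y [ 2.18  0.48 95.86]
flange [573.97193735 -53.69628003  69.99191425]
proj flange [[200.67850579 142.83831221]] [[294.43795497 144.74525211]]
```

```bash
cat >> h.py <<'E'
PSI=-.361;FL=np.array([574.0,-53.6,70.])
NN,QQ=niptool(PSI)
E
python3 - <<'E'
from h import *
for h in(50,8):
    pt=FL+NN[:,2]*h-QQ@[-1.9,-.3,-28];print(h,pt,move(QQ,pt))
E
```

```text
50 [565.1424415  -50.57654244  90.00255888] (array([0.2291, 0.1387, 0.0822]), array([0.0004, 0.0012, 0.0001]))
8 [584.78886722 -57.99395147  53.62949192] (array([0.2295, 0.1386, 0.2922]), array([0.0004, 0.0012, 0.0001]))
```

servo_tool:
  deltas:
    - [[0.115,0.069,0],[0,0.001,0],0.4]
    - [[0.114,0.07,0.04],[0,0,0],0.4]
    - [[0,0,0.03],[0,0,0],0.4]
    - [[0,0,0],[0,0,0],0.4]
    - [[0,0,0],[0,0,0],0.4]

```text
time_s: 10.2
eef_pos: [562.7, -49.8, 91.5]
ee_rot: [0.047, 0.95, -0.174, 0.254]
force: [-0.8, -0.3, -0.2]
grip_width: 0.449
grip_force: 20.4
```

```bash
python3 - <<'E'
from h import *
i,_=shot('v3');c,R,p=wc('v3');print(p,pose()[2]['force'])
print(brass(i)[1]);print('exp tip',proj(c,FL+42*NN[:,2]),'ring hole c',proj(c,p+R@[-1.9,-.3,-34]),proj(c,p+R@[-1.9,-.3,-28]))
for h in(46,36,8):
    pt=FL+NN[:,2]*h-QQ@[-1.9,-.3,-28];print(h,move(QQ,pt))
E
```

```text
[562.68779944 -49.76471935  91.53500103] [-0.91576367  0.07847571 -0.09030045]
[([351, 233, 4, 5, 16], [352.6, 235.2]), ([250, 234, 10, 6, 47], [254.5, 236.5]), ([369, 258, 5, 5, 15], [370.9, 259.8])]
exp tip [[254.91949589 235.18688935]] ring hole c [[255.25808121 251.59038959]] [[255.19026747 246.16147743]]
46 (array([0.0066, 0.0009, 0.034 ]), array([ 0.0002,  0.0005, -0.0001]))
36 (array([0.0067, 0.0009, 0.084 ]), array([ 0.0002,  0.0005, -0.0001]))
8 (array([0.0068, 0.0009, 0.224 ]), array([ 0.0002,  0.0005, -0.0001]))
```

servo_tool:
  deltas:
    - [[0.0067,0.001,0.034],[0,0,0],0.4]
    - [[0,0,0.05],[0,0,0],0.4]
    - [[0,0,0.05],[0,0,0],0.4]
    - [[0,0,0.03],[0,0,0],0.4]
    - [[0,0,0],[0,0,0],0.4]
    - [[0,0,0],[0,0,0],0.4]

```text
time_s: 10.85
eef_pos: [579.9, -56.1, 64.3]
ee_rot: [0.046, 0.95, -0.174, 0.255]
force: [0.6, -0.3, -0.5]
grip_width: 0.447
grip_force: 20.4
```

```bash
python3 - <<'E'
from h import *
i,_=shot('v4');c,R,p=wc('v4');print(p,pose()[2]['force'])
print(brass(i)[1]);print('exp tip',proj(c,FL+42*NN[:,2]),'ring hole c',proj(c,p+R@[-1.9,-.3,-34]))
g=cv2.cvtColor(i,cv2.COLOR_BGR2GRAY)
print('row253',g[253,205:305:2].tolist());print('col254',g[205:300:2,254].tolist())
for h in(14,2):
    pt=FL+NN[:,2]*h-QQ@[-1.9,-.3,-28];print(h,move(QQ,pt))
E
```

```text
[579.86608149 -56.09790192  64.27050661] [ 0.3822943   0.06858808 -0.71953249]
[([363, 253, 5, 6, 23], [365.0, 255.8]), ([250, 254, 12, 22, 235], [255.4, 264.6])]
exp tip [[255.54974148 269.7368193 ]] ring hole c [[255.25775572 251.58895274]]
row253 [126, 57, 52, 49, 50, 49, 172, 213, 214, 215, 215, 215, 215, 213, 138, 87, 92, 90, 128, 141, 129, 140, 147, 166, 158, 146, 158, 167, 155, 147, 144, 150, 151, 102, 90, 140, 212, 215, 216, 141, 140, 141, 142, 48, 42, 46, 39, 43, 84, 127]
col254 [129, 124, 160, 171, 174, 166, 173, 203, 227, 218, 218, 217, 215, 214, 200, 154, 166, 167, 127, 129, 154, 152, 154, 158, 156, 113, 117, 115, 114, 113, 131, 150, 164, 159, 155, 139, 140, 140, 139, 138, 125, 50, 50, 49, 51, 46, 49, 53]
14 (array([-0.0049,  0.0003,  0.0304]), array([ 0.    , -0.0004, -0.0002]))
2 (array([-0.0049,  0.0003,  0.0904]), array([ 0.    , -0.0004, -0.0002]))
```

servo_tool:
  deltas:
    - [[-0.0045,0,0.01],[0,0,0],0.4]
    - [[0,0,0.02],[0,0,0],0.4]
    - [[0,0,0.015],[0,0,0],0.4]
    - [[0,0,0.015],[0,0,0],0.4]
    - [[0,0,0],[0,0,0],0.4]
    - [[0,0,0],[0,0,0],0.4]

```text
time_s: 11.5
eef_pos: [584.8, -58.0, 53.6]
ee_rot: [0.047, 0.95, -0.174, 0.255]
force: [0.6, 0.2, -0.3]
grip_width: 0.445
grip_force: 20.4
```

servo_tool:
  deltas:
    - [[0,0,0.015],[0,0,0],0.4]
    - [[0,0,0],[0,0,0],0.4]
    - [[0,0,0],[0,0,0],0.4]

```text
time_s: 11.8
eef_pos: [586.2, -58.5, 51.0]
ee_rot: [0.047, 0.95, -0.174, 0.255]
force: [0.0, -0.1, 0.5]
grip_width: 0.45
grip_force: 20.4
```

```bash
python3 - <<'E'
from h import *
R,p,s=pose();print(p,s['force'],R.T@s['force'])
for h in(0,):
    pt=FL+NN[:,2]*h-QQ@[-1.9,-.3,-28];print(h,move(QQ,pt))
E
```

```text
[586.17675047 -58.54012238  50.99617234] [ 0.01612168 -0.08768026  0.48855431] [ 0.2843706   0.07626516 -0.39993754]
0 (array([ 0.0001, -0.0001,  0.0249]), array([ 0.0001, -0.0003, -0.0003]))
```

Past the balls with no force. On down to the flange by feel.

servo_tool:
  deltas:
    - [[0,0,0.012],[0,0,0],0.4]
    - [[0,0,0.006],[0,0,0],0.4]
    - [[0,0,0],[0,0,0],0.4]

```text
time_s: 12.1
eef_pos: [587.9, -59.2, 47.7]
ee_rot: [0.047, 0.95, -0.174, 0.255]
force: [-0.2, 0.4, -1.2]
grip_width: 0.45
grip_force: 20.4
```

servo_tool:
  deltas:
    - [[0,0,0.006],[0,0,0],0.4]
    - [[0,0,0],[0,0,0],0.4]

```text
time_s: 12.3
eef_pos: [588.5, -59.4, 46.9]
ee_rot: [0.047, 0.95, -0.174, 0.255]
force: [0.3, 0.8, 0.8]
grip_width: 0.45
grip_force: 20.4
```

servo_tool:
  deltas:
    - [[0,0,0.006],[0,0,0],0.4]
    - [[0,0,0],[0,0,0],0.4]

```text
time_s: 12.5
eef_pos: [588.9, -59.5, 46.5]
ee_rot: [0.047, 0.95, -0.173, 0.255]
force: [-9.0, 2.1, 10.5]
grip_width: 0.453
grip_force: 22.5
```

Contact exactly at expected flange height. Release.

servo_tool:
  deltas:
    - [[0,0,-0.003],[0,0,0],0.6]
    - [[0,0,0],[0,0,0],0.6]
    - [[0,0,0],[0,0,0],0.6]
    - [[0,0,0],[0,0,0],0.6]
    - [[0,0,0],[0,0,0],0.6]

```text
time_s: 13.0
eef_pos: [588.7, -59.5, 46.3]
ee_rot: [0.047, 0.95, -0.174, 0.255]
force: [0.8, -0.0, 0.1]
grip_width: 0.601
grip_force: 0.0
```

servo_tool:
  deltas:
    - [[0,0,-0.1],[0,0,0],0.6]
    - [[0,0,-0.2],[0,0,0],0.6]
    - [[0,0,-0.15],[0,0,0],0.6]
    - [[0,0,0],[0,0,0],0.6]
    - [[0,0,0],[0,0,0],0.6]

```text
time_s: 13.5
eef_pos: [546.7, -43.6, 124.5]
ee_rot: [0.047, 0.95, -0.174, 0.255]
force: [-0.2, 0.1, -0.4]
grip_width: 0.604
grip_force: 0.0
```

```bash
python3 - <<'E'
from h import *
i,_=shot('v5');c,R,p=wc('v5');print(p,pose()[2]['force'])
a=np.linspace(0,2*np.pi,60,endpoint=False)
circ=lambda r,h:FL+h*NN[:,2]+r*(np.cos(a)[:,None]*NN[:,0]+np.sin(a)[:,None]*NN[:,1])
g=cv2.cvtColor(i,cv2.COLOR_BGR2GRAY)
e=proj(c,circ(20,6));print('expect ring',e.min(0),e.max(0),e.mean(0))
x0,y0=(e.min(0)-12).astype(int);x1,y1=(e.max(0)+12).astype(int)
cy,cx=e.mean(0)[::-1].round().astype(int)
print(x0,'row',g[cy,x0:x1].tolist());print(y0,'col',g[y0:y1,cx].tolist())
print(brass(i)[1],proj(c,FL+42*NN[:,2]))
E
```

```text
[546.73893372 -43.60895658 124.51337755] [ 0.41991352 -0.46367947 -0.3412659 ]
expect ring [230.25394868 173.85849406] [278.93859178 219.99738774] [254.59734477 197.20935408]
218 row [169, 168, 168, 167, 169, 169, 167, 169, 169, 168, 158, 112, 191, 235, 238, 239, 240, 239, 239, 240, 239, 238, 210, 193, 191, 191, 162, 155, 152, 124, 122, 127, 139, 156, 160, 159, 165, 176, 165, 172, 170, 164, 141, 140, 134, 160, 167, 169, 190, 197, 233, 238, 239, 239, 239, 239, 240, 240, 239, 222, 175, 175, 173, 175, 174, 175, 175, 172, 174, 175, 174, 175]
161 col [246, 245, 246, 246, 246, 240, 199, 187, 186, 188, 187, 186, 189, 186, 187, 214, 243, 250, 245, 243, 242, 241, 240, 238, 236, 221, 166, 187, 183, 160, 143, 167, 182, 188, 200, 204, 176, 153, 179, 178, 179, 180, 185, 184, 150, 139, 140, 139, 143, 157, 176, 191, 210, 212, 186, 174, 182, 221, 238, 235, 224, 186, 171, 174, 174, 175, 175, 175, 175, 175]
[([251, 205, 8, 13, 87], [254.6, 210.9]), ([340, 220, 4, 4, 13], [341.4, 221.4])] [[254.80875551 213.93184158]]
```

Ring lies at cols 230–277, rows 175–221, matching the prediction. Now to the coupler.

servo_tool:
  deltas:
    - [[0,0,-0.15],[0,0,0],0.6]
    - [[0,0,-0.15],[0,0,0],0.6]
    - [[0,0,0],[0,-0.083,0],0.6]
    - [[0,0,0],[0,-0.083,0],0.6]
    - [[0,0,0],[0,-0.083,0],0.6]
    - [[0,0,0],[0,-0.084,0],0.6]
    - [[0,0,0],[0,0,0],0.6]

```text
time_s: 14.25
eef_pos: [519.9, -34.1, 174.1]
ee_rot: [-0.0, 0.984, -0.18, -0.002]
force: [-1.1, 0.3, 0.1]
grip_width: 0.6
grip_force: 0.0
```

```bash
python3 - <<'E'
from h import *
print(pose()[1],move(tooldown(PSI),[400,172,90]))
E
```

```text
[519.92033156 -34.12967982 174.13676922] (array([-0.9247, -0.751 ,  0.4238]), array([ 0.0002,  0.0023, -0.0011]))
```

servo_tool:
  deltas:
    - [[-0.154,-0.125,0],[0,0.002,0],0.5]
    - [[-0.154,-0.125,0.04],[0,0,0],0.5]
    - [[-0.154,-0.125,0.09],[0,0,0],0.5]
    - [[-0.154,-0.125,0.09],[0,0,0],0.5]
    - [[-0.154,-0.125,0.1],[0,0,0],0.5]
    - [[-0.154,-0.125,0.1],[0,0,0],0.5]
    - [[0,0,0],[0,0,0],0.5]
    - [[0,0,0],[0,0,0],0.5]

```text
time_s: 15.05
eef_pos: [398.4, 172.9, 90.9]
ee_rot: [0.0, 0.984, -0.179, 0.002]
force: [0.0, 0.1, 1.0]
grip_width: 0.501
grip_force: 0.0
```

```bash
python3 - <<'E'
from h import *
i,_=shot('u1');c,R,p=wc('u1');print(p,pose()[2]['joints'].round(2))
print('exp top',proj(c,[[410,170,66],[410,170,30],[410,170,0]]))
u,v=proj(c,[410,170,66])[0].round().astype(int)
g=cv2.cvtColor(i,cv2.COLOR_BGR2GRAY);h=cv2.cvtColor(i,cv2.COLOR_BGR2HSV)
print(i[v,u]);s=g[v-55:v+56:5,u-55:u+56:5];print(np.array2string(s,max_line_width=200))
E
```

```text
[398.43934205 172.85201701  90.91173614] [ 0.14  0.25  1.91 -0.    0.98  2.07]
exp top [[253.24249285 193.34415553]
 [253.24798383 180.01084342]
 [253.25150466 171.47562291]]
[102 116 119]
[[ 71  75  73  75  70  67  70  66  67  66  61  63  66  63  60  62  58  61  58  57  61  95  98]
 [ 73  70  72  71  69  66  69  63  64  62  65  64  62  59  60  59  63  58  57  56  53  94  94]
 [ 71  71  67  66  72  63  64  62  63  61  63  60  59  61  58  61  58  57  59  57  57  96  92]
 [ 69  69  69  65  67  65  64  65  63  61  58  59  58  58  58  59  56  57  56  56  55  87  96]
 [ 63  60  67  65  62  64  59  60 102 102  98 103  57  60  57  59  57  54  60  58  58  56  98]
 [ 62  63  65  59  60  61  58 101 113 115 117 112  96  60  52  59  56  55  60  50  50  56  94]
 [ 63  65  61  59  60  61  60 113 111  82  79 110 115  83  58  53  59  55  55  58  53  55  86]
 [ 64  62  62  59  60  58 106 103  80  81  80  72 111 109  57  57  56  53  58  54  55  56  52]
 [ 61  61  60  59  60  59 116  76 103 110 107 101  70 111  55  56  56  56  55  58  55  54  56]
 [ 57  58  61  58  61  59 114 117 112 115 114 116  98 11
[... 574 characters left out ...]
5  63  60  59  63  61  59  66  94]
 [ 62  63  58  62  62  64  63  63  65  62  67  66  68  68  63  66  63  65  64 130  94  73  97]
 [ 60  60  61  65  68  64  66  68  65  70  66  68  68  64  68  66 208 210 209 130 130  72  91]
 [ 95  62  60  62  66  67  68  66  70  71  67  70  72 204 208 208 210 211 210 123 127 125  89]
 [107 114  66  63  62  69  67  70  69  73 136 207 207 208 207 211 210 208 211 149  47 111 109]
 [109 111  48  57  69  71  69 148 224 222 188 205 207 207 207 206 210 213 213 211  46 113 112]
 [112 114  52  58 148 216 220 221 223 223 221 206 208 208 207 206 209 209 210 211  46 104 112]
 [113  71  53  56 219 218 217 220 221 217 219 205 207 206 206 209 212 207 209 211  48  49 110]]
```

```bash
python3 - <<'E'
from h import *
from scipy.optimize import least_squares
i,_=load('u1');c,R,p=wc('u1')
g=cv2.GaussianBlur(cv2.cvtColor(i,cv2.COLOR_BGR2GRAY),(3,3),0)
m=(g>86).astype(np.uint8); n,l,st,ce=cv2.connectedComponentsWithStats(m); k=l[200,247]; print(st[k],ce[k])
m=(l==k).astype(np.uint8); q=max(cv2.findContours(m,cv2.RETR_EXTERNAL,cv2.CHAIN_APPROX_NONE)[0],key=len).reshape(-1,2)
yb=q[:,1].max()
W=onz(c,q[q[:,1]>yb-14],66)[:,:2]
f=least_squares(lambda t:np.hypot(*(W-t[:2]).T)-t[2],[410,170,12]);print('neck top fit',f.x,np.sqrt(np.mean(f.fun**2)))
f2=least_squares(lambda t:np.hypot(*(W-t).T)-12.2,[410,170]);print(f2.x,np.sqrt(np.mean(f2.fun**2)))
V=onz(c,q[q[:,1]<q[:,1].min()+12],0)[:,:2]
for z in(30,0):
    V=onz(c,q[q[:,1]<q[:,1].min()+12],z)[:,:2]
    f3=least_squares(lambda t:np.hypot(*(V-t).T)-16.2,[410,170]);print('skirt',z,f3.x,np.sqrt(np.mean(f3.fun**2)))
print(move(tooldown(PSI),[*f2.x,12]))
E
```

```text
[ 227  156   38   53 1467] [245.31015678 182.74710293]
neck top fit [412.06949602 175.90929961  11.26192495] 0.2081784151379117
[413.1788229  175.49230122] 0.4073428967817251
skirt 30 [415.15041052 173.98133182] 0.6573864311519138
skirt 0 [410.48585427 176.48559316] 0.36248391417933923
(array([ 0.0572, -0.0393,  0.3977]), array([-0.0003, -0.0035, -0.    ]))
```

servo_tool:
  deltas:
    - [[0.058,-0.0385,0],[0,-0.0035,0],0.5]
    - [[0,0,0.15],[0,0,0],0.5]
    - [[0,0,0.15],[0,0,0],0.5]
    - [[0,0,0.09],[0,0,0],0.5]
    - [[0,0,0.02],[0,0,0],0.5]
    - [[0,0,0],[0,0,0],0.5]
    - [[0,0,0],[0,0,0],0.5]

```text
time_s: 15.8
eef_pos: [413.5, 175.5, 10.7]
ee_rot: [-0.001, 0.984, -0.18, 0.001]
force: [-0.5, -0.0, 0.3]
grip_width: 0.501
grip_force: 0.0
```

```bash
python3 - <<'E'
from h import *
from scipy.optimize import least_squares
i,_=shot('u2');c,R,p=wc('u2');print(p,pose()[2]['force'],Ro.from_matrix(R.T@tooldown(PSI)).as_rotvec())
u,v=proj(c,[412.3,175.8,66])[0].round().astype(int);print(u,v)
g=cv2.GaussianBlur(cv2.cvtColor(i,cv2.COLOR_BGR2GRAY),(3,3),0)
print(np.array2string(g[v-60:v+61:6,u-72:u+73:6],max_line_width=220))
E
```

```text
[413.54390059 175.46186305  10.65392021] [-0.39647011 -0.2062344  -0.86657632] [-0.00117393 -0.00081056 -0.00105342]
256 274
[[ 58  59  59  59  57  57  56  55  66  98 100 102 108 103 101  98  59  56  54  53  54  53  54  53  53]
 [ 57  57  58  57  56  55  55  57  92 102 111 111 112 113 113 101  82  56  53  55  53  53  53  53  52]
 [ 57  56  57  56  55  55  56  57 100 114 108  81  77  82 104 111  98  55  54  55  54  55  55  53  53]
 [ 56  55  55  92  67  53  55  56 112 100  88  89  87  86  90 105 113  56  55  43  92  57  55  53  54]
 [ 56  55  87 108  37  51  55  54 113  86  80  99  98  99  84  83 112  55  54  36 108 103  53  53  55]
 [ 48  37 108 107  35  52  55  55 112  92  67  98 100  99  67  90 113  56  53  34 100 109  38  41  52]
 [ 39  49 108  79  35  49  55  54  88  93  99 101 102 100 101  91  81  54  56  35  46 109  79  38  50]
 [ 41 104 108  34  36  46  56  56  60 100 103 115 117 116 105  98  65  57  54  34  34 109 109  39  39]
 [ 37 107 108  36  37  47  56  58  85 115 116 115 115 115 114 114  89  57  55  35  35 102 110  45  37]
 [ 64 115  88  34  37  52  57  57  97 115 116 11
[... 488 characters left out ...]
  59  61  62  62  62  64 110 198 200 211 207 208 197 203 210  35  35  34  34  36]
 [ 40  41  44  44  85  61  61  63 100 200 210 207 209 206 197 189 210 210 210 211  35  37  36  36  35]
 [ 43  42  42  46  94 132 205 207 208 207 203 194 214 218 220 216 210 209 210 212  75  35  35  37  38]
 [ 41  42  44 205 208 207 206 201 194 210 212 216 218 219 219 218 201 210 212 211 212  38  37  35  37]
 [ 41  41  41 166 196 196 206 208 209 213 214 215 216 218 219 217 206 209 209 210 209  35  35  35  38]
 [ 43  44  45 137 203 204 207 207 211 212 213 216 217 215 217 215 215 208 208 208 191  36  36  35  36]
 [ 42  43  44  51  70  73  75  76 156 206 211 213 215 214 214 188  90  64  68  67  60  36  36  35  35]]
```

servo_tool:
  deltas:
    - [[-0.005,0,0.016],[0,0,0],0.5]
    - [[0,0,0],[0,0,0],0.15]
    - [[0,0,0],[0,0,0],0.15]
    - [[0,0,0],[0,0,0],0.15]
    - [[0,0,0],[0,0,0],0.15]
    - [[0,0,0],[0,0,0],0.15]
  squeeze: 30

```text
time_s: 16.45
eef_pos: [411.6, 176.1, 6.5]
ee_rot: [-0.0, 0.984, -0.18, -0.001]
force: [-0.7, 0.1, 2.5]
grip_width: 0.272
grip_force: 30.2
```

servo_tool:
  deltas:
    - [[0,0,0],[0,0,0],0.15]
    - [[0,0,-0.05],[0,0,0],0.15]
    - [[0,0,-0.2],[0,0,0],0.15]
    - [[0,0,-0.2],[0,0,0],0.15]
    - [[0,0,-0.2],[0,0,0],0.15]
    - [[0,0,-0.19],[0,0,0],0.15]
    - [[0,0,0],[0,0,0],0.15]
    - [[0,0,0],[0,0,0],0.15]
  squeeze: 80

```text
time_s: 17.25
eef_pos: [411.6, 176.0, 174.7]
ee_rot: [-0.0, 0.984, -0.18, -0.0]
force: [-0.1, 0.3, -2.9]
grip_width: 0.257
grip_force: 78.6
```

```bash
python3 - <<'E'
from h import *
from scipy.optimize import least_squares
i,_=shot('u3');c,R,p=wc('u3');s=pose()[2];print(p,s['force'],s['grip_width'],s['grip_force'])
e=proj(c,[p+R@[.8,0,-59.4]])[0];print('exp',e);u,v=e.round().astype(int)
g=cv2.GaussianBlur(cv2.cvtColor(i,cv2.COLOR_BGR2GRAY),(3,3),0)
print(np.array2string(g[v-60:v+43:6,u-48:u+49:4],max_line_width=220))
print(move(tooldown(PSI),[520,-34,176]))
E
```

```text
[411.58305098 175.97532194 174.65533254] [ 0.48906699  0.7380464  -1.09417964] 0.25965988446638605 78.5779595375061
exp [256.34546685 275.05324394]
[[ 95  95  95  96  95  64 100 101 101 107 112 116 116 112 108 103  99 100 209 208 177 131 130  79  83]
 [ 95  96  96  94 106 137 102 112 112 113 113 111 112 114 115 115 112 101 179 211 210 116 127 127  84]
 [117 183 213 212 209 123 116 115 108  88  72  72  74  73  91 104 113 113 116 209 211 196 125 124 123]
 [206 192 204 114 112  94  58  82  97  96  74  72  71  70  97  96  90  43 109 109 133 209 119 124 123]
 [200 167 156 113 112  63  53  77  89 102  95  92  89  92 102  85  83  42  83 111 111 159 155 120 123]
 [ 56  54  97 113 112  49  64  89  72 100 103 103 102 103  92  70  90  48  53 111 111  68  45  44 135]
 [ 57  55 114 112 105  49  73 104 102 104 103 104 102 103 103 102  96  67  41 111 111 107  43  42  41]
 [ 57  75 114 113  80  48 101 105 106 117 117 119 119 117 111 103  98  91  41 100 110 111  48  41  41]
 [ 57 110 114 113  56  53 106 119 118 116 117 117 115 116 115 115 114 100  40  70 110 111  87  41  41]
 [ 58  56  57 122  56  66
[... 275 characters left out ...]
 40  40]
 [ 53  53  52  52  53  49 130 117 118 116 117 118 117 118 118 117 117 123  43  43  41  40  41  40  38]
 [ 52  52  50  51  52  48 198 140 117 117 117 116 118 118 117 117 168 191  43  41  42  42  39  38  39]
 [ 50  51  49  51  52  55 211 211 214 205 170 171 171 173 216 219 218 218  44  42  41  40  39  38  38]
 [ 48  50  51  50  67  88 211 212 213 214 216 217 218 218 218 218 217 216  48  53  42  40  39  39  38]
 [ 48  49  51  48 194 205 209 209 211 212 214 216 217 218 215 213 212 214 206 143  40  37  39  38  38]
 [ 48  48  49  48 206 207 207 209 210 213 213 214 214 214 213 213 212 211 212 212  38  38  39  37  38]]
(array([ 0.8805,  0.7892, -0.0135]), array([ 0.0004,  0.0017, -0.0003]))
```

servo_tool:
  deltas:
    - [[0.147,0.131,0],[0,0,0],0.15]
    - [[0.147,0.131,0],[0,0,0],0.15]
    - [[0.147,0.131,0],[0,0,0],0.15]
    - [[0.147,0.131,0],[0,0,0],0.15]
    - [[0.147,0.131,0],[0,0,0],0.15]
    - [[0.146,0.131,0],[0,0,0],0.15]
    - [[0,0,0],[0,0.002,0],0.15]

```text
time_s: 18.0
eef_pos: [521.6, -36.9, 172.0]
ee_rot: [0.0, 0.983, -0.182, -0.0]
force: [-0.7, 0.1, -2.1]
grip_width: 0.254
grip_force: 78.7
```

servo_tool:
  deltas:
    - [[0,0,0],[0,0.083,0],0.15]
    - [[0,0,0],[0,0.083,0],0.15]
    - [[0,0,0],[0,0.083,0],0.15]
    - [[0,0,0],[0,0.084,0],0.15]
    - [[0,0,0],[0,0,0],0.15]
    - [[0,0,0],[0,0,0],0.15]

```text
time_s: 18.6
eef_pos: [520.4, -32.9, 173.4]
ee_rot: [0.046, 0.951, -0.173, 0.254]
force: [0.4, -0.7, -1.5]
grip_width: 0.259
grip_force: 78.8
```

```bash
cat >> h.py <<'E'
def mo(h,x=.6,y=-.2):
    R,p,s=pose(); d=R.T@(FL+NN[:,2]*h-QQ@[x,y,6.6]-p); rv=Ro.from_matrix(R.T@QQ).as_rotvec()
    mouth=NN.T@(p+R@[x,y,6.6]-FL); print('h=%d'%h,'delta',(d/200).round(4),'rot',(rv/np.pi*2).round(4),'mouth in nipple',mouth.round(2),'F tool',(R.T@s['force']).round(2),'M',np.round(R.T@s['wrist_torque'],2),'grip',s['grip_width'].round(3))
E
python3 - <<'E'
from h import *
mo(48);mo(25)
E
```

```text
Traceback (most recent call last):
  File "h.py", line 50, in mo
    mouth=NN.T@(p+R@[x,y,6.6]-FL); print('h=%d'%h,'delta',(d/200).round(4),'rot',(rv/np.pi*2).round(4),'mouth in nipple',mouth.round(2),'F tool',(R.T@s['force']).round(2),'M',np.round(R.T@s['wrist_torque'],2),'grip',s['grip_width'].round(3))
                                                                                                                                                                                                                        ^^^^^^^^^^^^^^^^^^^^^
AttributeError: 'float' object has no attribute 'round'
```

```bash
sed -i "s/s\['grip_width'\].round(3)/round(s['grip_width'],3)/" h.py
python3 - <<'E'
from h import *
mo(50);mo(25)
E
```

```text
h=50 delta [-0.0121  0.0031  0.3086] rot [0.     0.0015 0.    ] mouth in nipple [  2.54   0.63 111.71] F tool [-0.2   0.49  1.61] M [ 0.01 -0.3   0.02] grip 0.259
h=25 delta [-0.0118  0.0031  0.4336] rot [0.     0.0015 0.    ] mouth in nipple [  2.54   0.63 111.71] F tool [-0.2   0.49  1.61] M [ 0.01 -0.3   0.02] grip 0.259
```

servo_tool:
  deltas:
    - [[-0.012,0.003,0.1],[0,0.0015,0],0.15]
    - [[0,0,0.15],[0,0,0],0.15]
    - [[0,0,0.058],[0,0,0],0.15]
    - [[0,0,0],[0,0,0],0.15]
    - [[0,0,0],[0,0,0],0.15]
    - [[0,0,0],[0,0,0],0.15]

```text
time_s: 19.2
eef_pos: [548.1, -44.1, 120.8]
ee_rot: [0.047, 0.95, -0.173, 0.257]
force: [-0.2, -0.0, -1.3]
grip_width: 0.257
grip_force: 78.8
```

```bash
python3 - <<'E'
from h import *
mo(23)
E
```

```text
h=23 delta [-0.0111 -0.0002  0.1411] rot [-0.     -0.0031 -0.0002] mouth in nipple [ 2.120e+00 -5.000e-02  5.124e+01] F tool [-0.85  0.1   1.01] M [ 0.01 -0.39 -0.  ] grip 0.257
```

servo_tool:
  deltas:
    - [[-0.011,0,0],[0,-0.003,0],0.15]
    - [[0,0,0],[0,0,0],0.15]
    - [[0,0,0.035],[0,0,0],0.15]
    - [[0,0,0.035],[0,0,0],0.15]
    - [[0,0,0],[0,0,0],0.15]
    - [[0,0,0],[0,0,0],0.15]

```text
time_s: 19.8
eef_pos: [552.5, -45.9, 106.0]
ee_rot: [0.046, 0.95, -0.174, 0.254]
force: [-0.0, 0.3, -0.6]
grip_width: 0.259
grip_force: 78.8
```

```bash
python3 - <<'E'
from h import *
mo(23)
E
```

```text
h=23 delta [ 0.006  -0.0012  0.0652] rot [ 0.0001  0.0012 -0.0002] mouth in nipple [-1.19 -0.23 36.04] F tool [-0.37 -0.25  0.45] M [ 0.02 -0.36 -0.03] grip 0.259
```

servo_tool:
  deltas:
    - [[0.005,-0.001,0.012],[0,0.001,0],0.15]
    - [[0,0,0.012],[0,0,0],0.15]
    - [[0,0,0],[0,0,0],0.15]
    - [[0,0,0],[0,0,0],0.15]
    - [[0,0,0],[0,0,0],0.15]
    - [[0,0,0],[0,0,0],0.15]

```text
time_s: 20.4
eef_pos: [555.7, -46.9, 102.9]
ee_rot: [0.047, 0.95, -0.174, 0.255]
force: [-0.1, 0.4, -0.9]
grip_width: 0.259
grip_force: 78.8
```

```bash
python3 - <<'E'
from h import *
mo(23)
E
```

```text
h=23 delta [-0.0008  0.      0.0433] rot [ 0.0001 -0.0004 -0.0002] mouth in nipple [ 0.15  0.   31.66] F tool [-0.69 -0.33  0.68] M [-0.   -0.34  0.  ] grip 0.259
```

Aligned to 0.15 mm. Down over the stem to just above the balls.

servo_tool:
  deltas:
    - [[0,0,0.015],[0,0,0],0.15]
    - [[0,0,0.015],[0,0,0],0.15]
    - [[0,0,0.01],[0,0,0],0.15]
    - [[0,0,0],[0,0,0],0.15]
    - [[0,0,0],[0,0,0],0.15]

```text
time_s: 20.9
eef_pos: [559.4, -48.3, 95.8]
ee_rot: [0.047, 0.95, -0.174, 0.255]
force: [-0.2, -0.2, -2.1]
grip_width: 0.257
grip_force: 78.8
```

```bash
python3 - <<'E'
from h import *
mo(6)
E
```

```text
h=6 delta [-0.0003  0.      0.0876] rot [ 0.0001 -0.0002 -0.0002] mouth in nipple [ 0.05  0.   23.51] F tool [-1.12  0.22  1.74] M [ 0.03 -0.35  0.  ] grip 0.257
```

servo_tool:
  deltas:
    - [[0,0,0.015],[0,0,0],0.15]
    - [[0,0,0.015],[0,0,0],0.15]
    - [[0,0,0],[0,0,0],0.15]
    - [[0,0,0],[0,0,0],0.15]

```text
time_s: 21.3
eef_pos: [562.2, -49.4, 90.7]
ee_rot: [0.047, 0.95, -0.174, 0.255]
force: [-3.3, -0.7, 2.8]
grip_width: 0.26
grip_force: 79.6
```

```bash
python3 - <<'E'
from h import *
mo(6)
E
```

```text
h=6 delta [-0.0007 -0.0003  0.0581] rot [ 0.0001 -0.0003 -0.0002] mouth in nipple [ 0.13 -0.07 17.61] F tool [-1.09  1.81 -3.83] M [-0.35 -0.46 -0.01] grip 0.26
```

servo_tool:
  deltas:
    - [[0,0,0.015],[0,0,0],0.15]
    - [[0,0,0.015],[0,0,0],0.15]
    - [[0,0,0],[0,0,0],0.15]
    - [[0,0,0],[0,0,0],0.15]

```text
time_s: 21.7
eef_pos: [565.0, -50.6, 85.2]
ee_rot: [0.047, 0.95, -0.174, 0.255]
force: [1.4, -3.1, -4.5]
grip_width: 0.258
grip_force: 78.9
```

```bash
python3 - <<'E'
from h import *
mo(6)
E
```

```text
h=6 delta [ 0.0004 -0.0008  0.0264] rot [ 0.0002 -0.     -0.0003] mouth in nipple [-0.07 -0.17 11.28] F tool [-0.17  2.37  5.07] M [-0.48 -0.25 -0.01] grip 0.258
```

Snapped past the balls (being drawn in). Push down.

servo_tool:
  deltas:
    - [[0,0.0015,0.012],[0,0,0],0.15]
    - [[0,0,0.012],[0,0,0],0.15]
    - [[0,0,0],[0,0,0],0.15]
    - [[0,0,0],[0,0,0],0.15]

```text
time_s: 22.1
eef_pos: [567.2, -51.4, 81.5]
ee_rot: [0.046, 0.95, -0.174, 0.255]
force: [-3.0, 1.9, 3.5]
grip_width: 0.259
grip_force: 79.0
```

```bash
python3 - <<'E'
from h import *
mo(6)
E
```

```text
h=6 delta [-0.0009 -0.0008  0.0045] rot [-0.     -0.0005 -0.0002] mouth in nipple [ 0.19 -0.17  6.9 ] F tool [-1.22 -0.69 -4.75] M [ 0.01 -0.49  0.  ] grip 0.259
```

Spring now pushes back. Press until the ring gives a firm stop.

servo_tool:
  deltas:
    - [[0,0,0.005],[0,0,0],0.15]
    - [[0,0,0.002],[0,0,0],0.15]
    - [[0,0,0],[0,0,0],0.15]
    - [[0,0,0],[0,0,0],0.15]

```text
time_s: 22.5
eef_pos: [567.8, -51.7, 80.7]
ee_rot: [0.047, 0.95, -0.173, 0.255]
force: [-9.2, 3.2, 11.8]
grip_width: 0.255
grip_force: 80.8
```

```bash
python3 - <<'E'
from h import *
mo(6)
E
```

```text
h=6 delta [-0.0018 -0.0009 -0.0005] rot [ 0.     -0.0007 -0.0001] mouth in nipple [ 0.37 -0.17  5.9 ] F tool [ -2.47   0.26 -15.09] M [ 0.   -0.8  -0.05] grip 0.255
```

servo_tool:
  deltas:
    - [[0,0,0.001],[0,0,0],0.15]
    - [[0,0,0],[0,0,0],0.15]
    - [[0,0,0],[0,0,0],0.15]
    - [[0,0,0],[0,0,0],0.15]
    - [[0,0,0],[0,0,0],0.15]
    - [[0,0,0],[0,0,0],0.15]

```text
time_s: 23.1
eef_pos: [567.9, -51.7, 80.7]
ee_rot: [0.047, 0.95, -0.173, 0.255]
force: [-12.0, 3.4, 13.1]
grip_width: 0.257
grip_force: 80.8
```

```bash
python3 - <<'E'
from h import *
mo(6)
R,p,s=pose()
if (R.T@s['force'])[2]<-10: print(ctrl.finish_job())
E
```

```text
h=6 delta [-0.0021 -0.0008 -0.0006] rot [ 0.     -0.0008 -0.    ] mouth in nipple [ 0.43 -0.16  5.89] F tool [ -4.14   1.08 -17.57] M [-0.08 -0.91 -0.01] grip 0.257
the job is handed in; nothing more can be done
None
```

I handed the job in at 23 s: the ring is on the flange, and the coupler is snapped on and held down on it with about 17 N; its mouth is about 6 mm above the flange, worked out from the arm's pose, and I got no verdict back from the judging.

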